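# Load a filament spool in its holder and fit the spindle

### The arm

A 7-joint arm with a two-finger parallel gripper is mounted at the origin on the work surface. World frame = base frame: x ahead of the robot, y to its left, z up, the work surface at z = 0. Lengths are in m, angles in degrees, forces in N, time in s.
With the tool pointing down it reaches from about 0.425 to 0.875 m from the base axis. Payload 4.7 kg.
Tool frame: the origin (TCP) lies at the centre of the arm's flange, where the gripper is bolted on; the fingertips stand 182 mm ahead of it and the grasp point (between the pads) lies 164 mm ahead of it; z points along the fingers, y is the line along which they close (so a half turn about z gives the same grasp; the last joint's range is limited). The gripper opens to 87 mm and grips with 3 to 60 N. Pads are 19 mm wide; open, the fingers measure 117 mm over their backs; the gripper's body (75 mm by 190 mm) begins 51 mm behind the grasp point.
Start: joints at [69.964, 18.392, -4.016, 83.108, 1.295, 78.541, -3.26], TCP at [0.231, -0.607, 0.405] pointing down, gripper open.
Joint ranges: [-163.93, 163.93], [-17.29, 119.83], [-79.2, 71.16], [3.27, 140.29], [-89.18, 269.18], [5.43, 117.66], [-154.24, 154.24]. Speed limits (degrees/s): [147.25, 147.25, 180, 180, 180, 180, 180].

### API

Orientations are given as [roll, pitch, yaw] about the fixed x, y, z axes, in that order (R = Rz(yaw) Ry(pitch) Rx(roll)).
In Python, from cell import env gives the robot as it stands. The module is installed in compiled form; this text tells all that it offers.
- The arm moves only by the tool step_arm, never from a script. Its argument "steps" is one flat list of numbers, 5 for each row, row after row: the opening, from 0 (shut) to 1 (fully open), then the shift along the tool's x, y, z in mm, then the turn about the tool's z in degrees. In form: [grip, dx, dy, dz, roll, grip, dx, dy, dz, roll, ...]. A call has 1 to 12 rows; each row shifts and turns the commanded pose from where the row before left it, along the tool's axes as they then stand; what a row does not reach is not made up. A row lasts 1/8 s, in which the tool goes at most 62.5 mm and 10.7 degrees, less where a joint would pass 70% of its speed; a pose out of reach is approached as far as the arm can. A call with a gripper value outside its range is refused whole. The fingers move at their own pace and stop on an object; "grip_force" is the grip in N (left out, the last holds). Time passes only in rows, so rows that do not move let the fingers close. It gives the time, the measured TCP pose, the force, the opening and the grip force at its end, in the units of the state.
- env.get_obs(): the state, without advancing time (a new reading comes with each control period).
- env.read_camera(name): name is "scene" or "top" or "wrist"; returns a dict with "image" (400x640x3 uint8, red, green, blue), "camera_matrix" (3x3 intrinsics, pixels), "R" (3x3) and "t" (3): a world point X has camera coordinates R X + t. Camera axes: x right, y down, z forward; pixel columns grow to the right and rows downward; lengths in m; the calibration is good to about 2 mm. A picture is of the moment at which its call begins. There is no depth.
- env.sign_off(): hands the job in; it is judged then, once.
The state is a dict: "time_s": time; "qpos": joint angles; "joint_velocities": joint speeds; "effort": joint torques, N m; "tool_pos": TCP position; "tool_rot": TCP orientation; "force": force on the tool from outside, world axes, zero at the start; "wrist_torque": the same for the moment, N m; "grip_width": finger opening in m; "grasp_force": force on a finger pad.
Only numpy, scipy, OpenCV 4.12 (cv2) and the standard library are available. Lean on these libraries where they do the work, as an engineer would, in place of code of your own. Each camera call takes 0.05 s, during which the arm holds its last target. There are 200 camera calls.

### The job

Load the blue filament for the printer: take the blue spool from the rack and set it down gently between the two cheeks of the plywood holder, then push the spindle with the red handle through the one cheek, the spool and the other cheek until its red collar sits fully home against the cheek (from either side). Let go of it and leave everything else on the desk as it is.

Things in the scene. Friction and masses are not known exactly. Their poses are not given: they have to be found in the camera images.
- blue_spool_center (a point): Centre of the blue filament spool: two dark flanges 160 mm across, blue filament (124 mm across) between, 52 mm wide over the flanges' outer faces, 0.3 to 0.65 kg. It stands on one of the rack's two places. y: its axis (level), along which a bore 32 mm across runs right through; x and z turn as it rolls. Its top is 80 mm above. Can be pinched from above across both flanges near the top.
- rack: Fixed black storage rack, two rails along its y, 290 x 120 mm, end plates 46 mm high; origin under its centre on the desk. Two spools stand on it, axes along its y, centres 106 mm above the desk at y = -65 and +65 mm.
- holder_axle (a point): Middle of the holder's axle line, half-way between the cheeks, 104.5 mm above the desk. y: the axle line (level). Cheeks' inner faces at y = -31 and +31 mm, outer faces at -39 and +39 mm; each is 50 mm wide along x, its top 22 mm above this point, with a round hole 19 mm across on the axle line.
- holder: Fixed plywood spool holder, base 150 x 110 x 8 mm; origin under its centre on the desk, axes as holder_axle. Low rails at x = -40 and +40 mm carry and centre a spool set down between the cheeks; its centre then is 11.5 mm below the axle line. A spindle pushed along the axle line enters the top of the bore, and its cone lifts the spool about 3 mm (3 to 10 N push). Cheek feet: 112 mm along x, 34 mm high.
- spindle_mid (a point): Spindle, 192 mm long, about 0.13 kg; this point is on its axis at mid-length, where the red collar meets the metal shaft. y: along the spindle to its nose. Shaft 16 mm across to y = 78 mm, then a cone to a 4 mm tip at y = 96 mm. Collar 32 mm across, y = -6 to 0; round red handle 24 mm across, y = -96 to -6 mm. It lies level in its cradle, axis 40 mm above the desk.
- spindle_handle (a point): Middle of the spindle's red handle, on its axis, 51 mm behind spindle_mid; same axes. Free to grasp from above across the handle; gripped here the hand stays clear of spool and cheeks when the collar is home.
- cradle: Fixed yellow cradle of the spindle, 206 mm along y, 56 mm wide, base 6 mm thick; origin under its centre on the desk, spindle_mid right above it, axes alike. Notched ribs 40 mm high, 44 mm wide, 8 mm thick at y = -80 and +66 mm, end stop 38 mm high at y = -101 mm; beside the handle between them nothing is higher than 6 mm. Lift the spindle straight up.
- orange_spool_center (a point): other (orange) filament spool of the same size, on the storage rack; this point is its centre; not to be disturbed
- solvent_bottle: white bottle, 60 mm across, 150 mm high, standing; origin under its centre; not to be disturbed
- printed_cup: green printed cup, 64 mm across, 62 mm high, standing; origin under its centre; not to be disturbed
- scraper: bed scraper lying flat, 190 mm long; not to be disturbed
- screwdriver: yellow screwdriver lying on the desk, 170 mm long; not to be disturbed
- glue_stick: white glue stick, 26 mm across, 95 mm high, standing; origin under its centre; not to be disturbed
Mind the look-alikes: they are no part of the job. Leave any green or purple look-alike of the part that bears blue_spool_center alone.

How it is judged:
By the outcome, as a careful person would: the job done as asked, in the order asked, and still so for the second after the job is handed in, with the robot touching nothing.
It also fails if it takes over 64 s, if anything falls off the work surface, if the arm or the gripper's body presses on something with over 40 N, if the wrist force passes 120 N, or if a joint passes its speed limit or range.

## Working session

There is one attempt and no reset: what is moved stays moved. The work goes in short steps, Python scripts to look and compute and a tool call to move; the robot and the scene stay as the last step left them, time stands still between calls to the robot, and variables do not carry over. Pictures are saved under pics/ and viewed, at most 10 in all, crops included, and the job is handed in when it is done.

Besides the shell and the picture viewer there is one more tool, called in YAML: its name, and indented under it one key for each argument. step_arm: Moves the arm, as the interface text tells. Its arguments: {"type":"object","properties":{"steps":{"type":"array","items":{"type":"number"}},"grip_force":{"type":"number"}},"required":["steps"]}

```bash
mkdir -p pics; cat > h.py <<'E'
import numpy as np, cv2
from cell import env
def cam(n,save=None):
    c=env.read_camera(n)
    if save: cv2.imwrite('pics/'+save,c['image'][:,:,::-1])
    return c
def ray(c,u,v):
    d=np.linalg.inv(c['camera_matrix'])@[u,v,1]; R=np.array(c['R']);t=np.array(c['t'])
    return -R.T@t, R.T@d
def onz(c,u,v,z):
    o,d=ray(c,u,v); return o+d*(z-o[2])/d[2]
def proj(c,X):
    p=np.array(c['R'])@X+c['t']; p=c['camera_matrix']@p; return p[:2]/p[2]
def tri(c1,p1,c2,p2):
    o1,d1=ray(c1,*p1);o2,d2=ray(c2,*p2)
    s=np.linalg.lstsq(np.c_[d1,-d2],o2-o1,rcond=None)[0]
    a,b=o1+d1*s[0],o2+d2*s[1]; return (a+b)/2,np.linalg.norm(a-b)
E
python3 - <<'E'
from h import *
s=cam('scene','scene.png');t=cam('top','top.png')
for c in(s,t): print(c['camera_matrix'],ray(c,320,200))
o=env.get_obs();print(o['tool_pos'],o['tool_rot'],o['grip_width'],o['time_s'])
E
```

```text
[[368.41528005   0.         317.86601699]
 [  0.         368.41528005 196.3938712 ]
 [  0.           0.           1.        ]] (array([ 1.2318511 , -0.26755229,  0.72989943]), array([-0.69113557,  0.3897949 , -0.60870429]))
[[390.89126033   0.         318.11322439]
 [  0.         390.89126033 197.59590394]
 [  0.           0.           1.        ]] (array([0.23647485, 0.11739301, 1.28251196]), array([ 0.20345048,  0.02005841, -0.97891097]))
[ 0.23115534 -0.60731653  0.40377669] [-1.79902050e+02  6.83688827e-03  2.08415604e+01] 0.08669035438119067 0.1
```

View pics/scene.png

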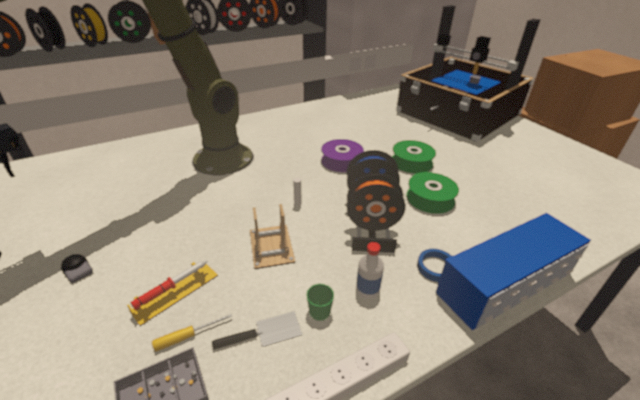

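View pics/top.png

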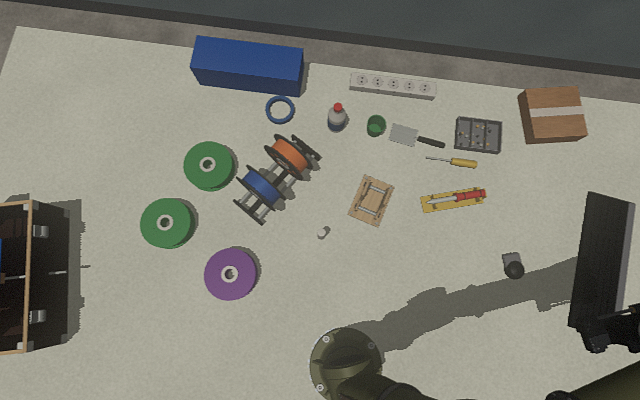

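Scene and top views: the blue spool is at top (262,188) and scene (375,170), on the rack behind the orange one (290,155). The holder is at top (372,200) and the cradle with the red handle at top (453,199). The green discs (209,165) and (167,222), the purple disc (230,273), the blue ring (280,110) and the blue box (247,65) are look-alikes or clutter. Only the spool at (262,188) is blue and stands on the rack. One enlarged crop will confirm it.

```bash
python3 - <<'E'
from h import *
s=cam('scene');t=cam('top')
I=t['image'][:,:,::-1];J=s['image'][:,:,::-1]
f=lambda a,r,c,h,w:cv2.resize(a[r:r+h,c:c+w],None,fx=4,fy=4,interpolation=cv2.INTER_CUBIC)
A=np.hstack([f(I,130,228,100,100),f(I,165,340,100,62)][:2]);B=np.hstack([f(J,200,240,75,70),f(I,180,410,75,85)])
B=B[:, :A.shape[1]]; B=cv2.copyMakeBorder(B,0,0,0,A.shape[1]-B.shape[1],cv2.BORDER_CONSTANT)
cv2.imwrite('pics/crop.png',np.vstack([A,B])[:600]); 
cv2.imwrite('pics/crop.png',np.vstack([A,B[:200]])) if 0 else None
def masks(c,n):
    h=cv2.cvtColor(c['image'],cv2.COLOR_RGB2HSV)
    for nm,lo,hi in [('blue',(105,110,40),(125,255,255)),('red',(173,140,80),(180,255,255)),('red0',(0,150,80),(5,255,255)),('yel',(20,130,120),(28,255,255))]:
        m=cv2.inRange(h,lo,hi); k,l,st,ce=cv2.connectedComponentsWithStats(m)
        for i in range(1,k):
            if st[i,4]>60:
                pts=np.argwhere(l==i)[:,::-1].astype(np.float32)
                print(n,nm,st[i],ce[i].round(1),[np.round(x,1) for x in cv2.minAreaRect(pts)])
masks(s,'scene');masks(t,'top')
E
```

```text
scene blue [432  69  69  26 872] [465.6  81.5] [array([465.9,  81.3]), array([66.6, 20.1]), np.float64(15.4)]
scene blue [ 419  214  170  115 7327] [502.3 263.1] [array([501.2, 250. ]), array([ 90.6, 151.9]), np.float64(53.0)]
scene red0 [367 242  14  12 131] [373.5 247.2] [array([373.5, 247.5]), array([11., 13.]), np.float64(90.0)]
scene red0 [132 278  42  31 334] [152.4 293.1] [array([152.4, 293.4]), array([ 8.9, 45.8]), np.float64(57.1)]
scene yel [ 141  265   76   55 1046] [179.2 290.8] [array([178.1, 290.8]), array([15.6, 82. ]), np.float64(57.0)]
scene yel [128 306  19  19 110] [138.1 315.7] [array([138.2, 312.8]), array([22.1, 11.5]), np.float64(59.0)]
scene yel [152 326  42  24 431] [172.6 337.7] [array([172.9, 337.8]), array([10.8, 43.1]), np.float64(70.0)]
top blue [ 190   35  113   46 3571] [246.6  57.7] [array([246. ,  58.2]), array([109.9,  34.1]), np.float64(7.1)]
top blue [266  96  27  24 104] [278.1 104.9] [array([278.5, 106.6]), array([20.9, 26.9]), np.float64(74.5)]
top blue [243 171  31  27 341] [258.6 183.1] [array([258.8, 183.2]), array([30.9, 13.1]), np.float64(39.8)]
top yel [452 158  25  10 144] [464.1 162.6] [array([463.8, 162.7]), array([24.5,  6.2]), np.float64(8.1)]
top yel [434 188  40  10 105] [451.1 193. ] [array([453.5, 192.8]), array([ 3.5, 40. ]), np.float64(79.7)]
top yel [421 195  62  18 402] [446.4 203.7] [array([451.2, 199.7]), array([15.9, 60.3]), np.float64(80.5)]
```

View pics/crop.png

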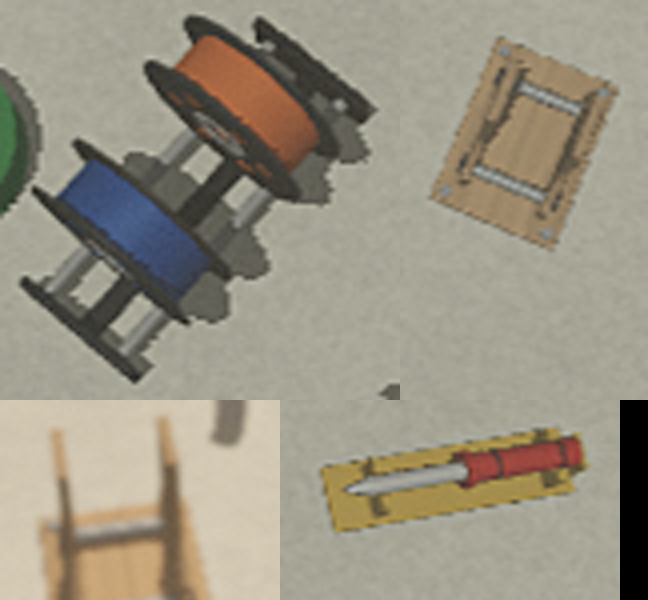

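```bash
python3 - <<'E'
from h import *
t=cam('top');s=cam('scene')
P=lambda l,z:np.array([onz(t,u,v,z) for u,v in l])
b=P([(365,174.5),(394.25,188),(378,227),(348,214.25)],.008);print('holder',b.mean(0).round(4),np.linalg.norm(np.diff(b,axis=0),axis=1),b.round(3)[:,:2].tolist())
d=b[1]-b[2]+b[0]-b[3];print('xaxis yaw',np.degrees(np.arctan2(d[1],d[0])))
b=P([(421.25,196.75),(480,187.5),(483,203),(424.5,212.5)],.006);print('cradle',b.mean(0),np.linalg.norm(np.diff(b,axis=0),axis=1))
b=P([(426.25,202.5),(485,193)],.04);d=b[0]-b[1];print('spindle',b.mean(0),np.linalg.norm(d),np.degrees(np.arctan2(d[1],d[0])))
e=P([(233.5,200),(264,225),(292.5,135),(321,159.5)],.046);print('rack',e.mean(0)); d=e[2]+e[3]-e[0]-e[1];print(np.linalg.norm(d)/2,np.degrees(np.arctan2(d[1],d[0])))
fl=P([(236.75+0,177.5),(274.25,210),(247.5,166.25),(285,198.75)],.106);print('spool',fl.mean(0),np.hypot(*fl.mean(0)[:2]))
print(np.linalg.norm(fl[1]-fl[0]))
E
```

```text
holder [ 0.5222 -0.0263  0.008 ] [0.1076982  0.14424056 0.10662897] [[0.609, 0.005], [0.576, -0.098], [0.437, -0.057], [0.466, 0.045]]
xaxis yaw -16.09529140148839
cradle [ 0.56199577 -0.29401807  0.006     ] [0.20204095 0.05343014 0.19967981]
spindle [ 0.56201364 -0.29372715  0.04      ] 0.19631640665014954 107.05794981935377
rack [0.54377846 0.28742698 0.046     ]
0.2875579594491685 -32.21004788061357
spool [0.49384172 0.32828718 0.106     ] 0.5930026311554731
0.15721052732547225
```

The crop confirms it: the blue spool stands beside the orange one on the rack. The holder has its axle across its short side, and the spindle's nose points left in the top view. First move: above the holder, on the way to the rack.

step_arm:
  steps: [1, 39.5, -36.5, -8, 0, 1, 39.5, -36.5, -8, 0, 1, 39.5, -36.5, -8, 0, 1, 39.5, -36.5, -8, 0, 1, 39.5, -36.5, -8, 0, 1, 39.5, -36.5, -8, 0, 1, 39.5, -36.5, -8, 0, 1, 39.5, -36.5, -8, 0, 1, 39.5, -36.5, -8, 0, 1, 39.5, -36.5, -8, 0, 1, 39.5, -36.5, -8, 0, 1, 39.5, -36.5, -8, 0]
  grip_force: 35

```text
time_s: 1.8
tool_pos: [0.5187, -0.0278, 0.5013]
tool_rot: [179.9, -0.0, 20.8]
force: [0.9, 0.1, 0.1]
grip_width: 0.087
grasp_force: 0.0
```

```bash
cat >> h.py <<'E'
def goto(x,y,z,psi):
    o=env.get_obs();p=np.array(o['tool_pos']);a=o['tool_rot'][2];r=np.radians(a);d=np.array([x,y,z])-p
    roll=-((psi-a+180)%360-180)
    print('now',p.round(4),np.round(o['tool_rot'],1),'-> tool shift mm',(1e3*np.array([d[0]*np.cos(r)+d[1]*np.sin(r),d[0]*np.sin(r)-d[1]*np.cos(r),-d[2]])).round(1),'roll',round(roll,1))
E
python3 - <<'E'
from h import *
c=cam('wrist','w1.png');o=env.get_obs();print(o['time_s'],np.round(o['qpos'],1),o['tool_pos'],o['tool_rot']);print(c['camera_matrix'],ray(c,320,200))
goto(.494,.328,.5,57.8)
E
```

```text
1.85 [ 35.7   2.5 -37.3  91.1   1.2  86.6 -70.2] [ 0.52055886 -0.01981715  0.50241003] [-179.82533816   -0.36216399   21.4243375 ]
[[320.72666823   0.         315.57812503]
 [  0.         320.72666823 199.66281968]
 [  0.           0.           1.        ]] (array([ 0.58701377, -0.00226035,  0.4814348 ]), array([-0.2465478 , -0.11040093, -0.96292108]))
now [ 0.5206 -0.0198  0.5024] [-179.8   -0.4   21.4] -> tool shift mm [ 102.3 -333.5    2.4] roll -36.4
```

View pics/w1.png

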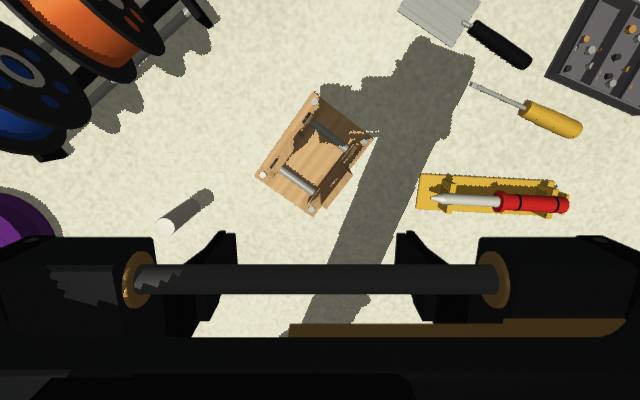

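The wrist view shows the holder at (315,155), the spindle at (500,203), and the rack spools at the upper left. Next, above the blue spool.

step_arm:
  steps: [1, 13, -42, 0, 0, 1, 13, -42, 0, 0, 1, 13, -42, 0, 0, 1, 13, -42, 0, 0, 1, 13, -42, 0, 0, 1, 13, -42, 0, 0, 1, 13, -42, 0, 0, 1, 12, -40, 0, 0, 1, 0, 0, 0, -9, 1, 0, 0, 0, -9, 1, 0, 0, 0, -9, 1, 0, 0, 0, -9.4]

```text
time_s: 3.35
tool_pos: [0.4959, 0.3191, 0.5006]
tool_rot: [180.0, 0.0, 57.6]
force: [-0.1, -0.2, 0.1]
grip_width: 0.0874
grasp_force: 0.0
```

```bash
python3 - <<'E'
from h import *
c=cam('wrist','w2.png');o=env.get_obs();print(o['time_s'],np.round(o['qpos'],1),o['tool_pos'],o['tool_rot'],o['force'])
E
```

```text
3.4 [ 11.5  17.2 -58.5  81.6  14.6  89.3 -78.2] [0.49588971 0.319083   0.500512  ] [-1.79994932e+02  2.54257388e-02  5.78261226e+01] [-0.01220853 -0.48553246 -0.02473617]
```

View pics/w2.png

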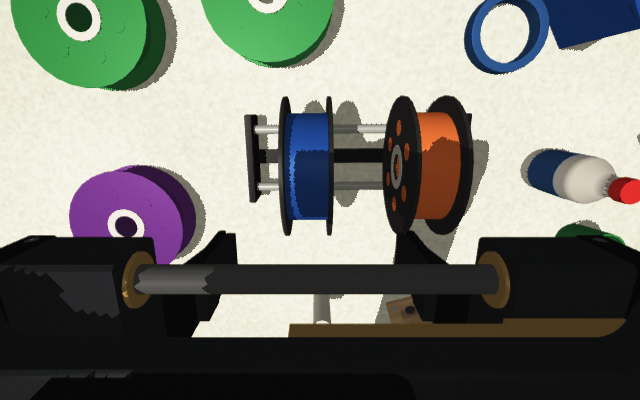

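The wrist view shows the blue spool with outer flange edges at columns 279 and 333 and rims between rows 96 and 237. The rails are horizontal in the picture, so the yaw is right. I'll measure height and position.

```bash
python3 - <<'E'
from h import *
c=cam('wrist');t=cam('top')
h=cv2.cvtColor(c['image'],cv2.COLOR_RGB2HSV)
k=(h[:,:,2]<75).astype(np.uint8)
g=k[85:245,270:345]  # flange rims
print('cols row160-175',[ (270+np.flatnonzero(g[r-85])).tolist()[:1]+(270+np.flatnonzero(g[r-85])).tolist()[-1:] for r in (150,166,180)])
def tang(col0,col1):
    ys=[np.flatnonzero(k[70:250,x]).min()+70 if k[70:250,x].any() else 999 for x in range(col0,col1)]
    yb=[np.flatnonzero(k[70:240,x]).max()+70 for x in range(col0,col1)]
    return min(ys),max(yb)
for a,b,u in((281,291,285.5),(326,333,330)):
    y0,y1=tang(a,b); o,d0=ray(c,u,y0);_,d1=ray(c,u,y1+1); d0/=np.linalg.norm(d0);d1/=np.linalg.norm(d1)
    half=np.arccos(d0@d1)/2; m=(d0+d1);m/=np.linalg.norm(m); print(y0,y1,'centre',(o+m*.08/np.sin(half)).round(4))
A=onz(c,279,166,.186);B=onz(c,333.5,166,.186);print('width',np.linalg.norm(A-B),((A+B)/2).round(4))
# top-view check: filament ends, upper silhouette
for X in ([.494,.328,.106],[.494,.328,.186]): print(proj(t,np.array(X)))
o=env.get_obs();print(o['tool_pos'],ray(c,0,0)[0])
E
```

```text
cols row160-175 [[270, 344], [282, 333], [283, 333]]
97 234 centre [0.469  0.3438 0.1023]
97 234 centre [0.5139 0.3155 0.1022]
width 0.05050510074097036 [0.5006 0.3428 0.186 ]
[260.82613458 187.92645093]
[256.94276432 181.44376854]
[0.49592086 0.31903665 0.50055297] [0.53470126 0.38057031 0.4806072 ]
```

```bash
python3 - <<'E'
from h import *
goto(.4923,.3292,.335,57.8)
E
```

```text
now [0.4959 0.319  0.5006] [-180.     0.    57.1] -> tool shift mm [  6.6  -8.6 165.6] roll -0.7
```

step_arm:
  steps: [1, 6.7, -8.5, 0, -0.5, 1, 0, 0, 40, 0, 1, 0, 0, 40, 0, 1, 0, 0, 40, 0, 1, 0, 0, 25, 0, 1, 0, 0, 15, 0, 1, 0, 0, 5.5, 0, 1, 0, 0, 0, 0, 0.55, 0, 0, 0, 0, 0.5, 0, 0, 0, 0, 0.5, 0, 0, 0, 0, 0.5, 0, 0, 0, 0]
  grip_force: 35

```text
time_s: 5.0
tool_pos: [0.4923, 0.3295, 0.3353]
tool_rot: [180.0, -0.0, 57.7]
force: [-0.2, -0.1, -0.7]
grip_width: 0.0547
grasp_force: 0.0
```

step_arm:
  steps: [0.4, 0, 0, 0, 0, 0.4, 0, 0, 0, 0, 0.4, 0, 0, 0, 0, 0.4, 0, 0, 0, 0]

```text
time_s: 5.5
tool_pos: [0.4924, 0.3295, 0.3353]
tool_rot: [180.0, -0.0, 57.7]
force: [1.0, -0.7, 0.5]
grip_width: 0.0519
grasp_force: 35.0
```

step_arm:
  steps: [0.4, 0, 0, -5, 0, 0.4, 0, 0, -10, 0, 0.4, 0, 0, -15, 0, 0.4, 0, 0, -20, 0, 0.4, 0, 0, -25, 0, 0.4, 0, 0, -25, 0, 0.4, 0, 0, -25, 0, 0.4, 0, 0, -20, 0, 0.4, 0, 0, -10, 0, 0.4, 0, 0, 0, 0]

```text
time_s: 6.75
tool_pos: [0.4923, 0.3297, 0.4908]
tool_rot: [180.0, -0.0, 57.7]
force: [-0.4, -0.2, -4.4]
grip_width: 0.0515
grasp_force: 35.0
```

```bash
python3 - <<'E'
from h import *
t=cam('top')
I=t['image']; 
cv2.imwrite('pics/t3.png',cv2.resize(I[130:240,220:420,::-1],None,fx=4,fy=4,interpolation=cv2.INTER_CUBIC))
goto(.5222,-.0263,.49,163.9);print(np.round(env.get_obs()['qpos'],1))
E
```

```text
now [0.4922 0.3295 0.4898] [-180.     0.    57.8] -> tool shift mm [-2.849e+02  2.152e+02 -2.000e-01] roll -106.1
[ 10.3  17.8 -58.5  82.3  15.1  88.3 -79.7]
```

View pics/t3.png

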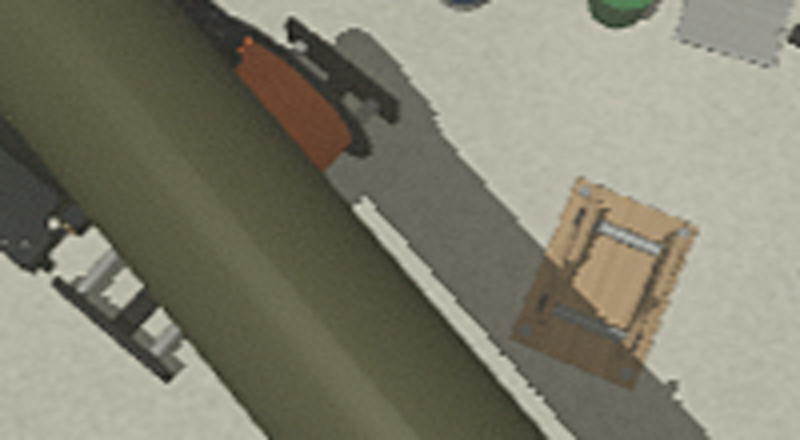

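The spool is held at 51.5 mm opening and weighs about 0.45 kg. I carry it to just beyond the holder, so the wrist camera can see the cheeks past the spool.

step_arm:
  steps: [0.4, -12, 17, 0, 0, 0.4, -25, 34, 0, 0, 0.4, -25, 34, 0, 0, 0.4, -25, 34, 0, 0, 0.4, -25, 34, 0, 0, 0.4, -25, 34, 0, 0, 0.4, -25, 34, 0, 0, 0.4, -25, 34, 0, 0, 0.4, -25, 34, 0, 0, 0.4, -20, 28, 0, 0, 0.4, -12, 17, 0, 0, 0.4, -6, 10, 0, 0]

```text
time_s: 8.3
tool_pos: [0.65, -0.0663, 0.4893]
tool_rot: [-179.9, 0.0, 57.7]
force: [0.5, 1.1, -3.6]
grip_width: 0.0513
grasp_force: 35.0
```

step_arm:
  steps: [0.4, 0, 0, 0, -5, 0.4, 0, 0, 0, -10, 0.4, 0, 0, 0, -10, 0.4, 0, 0, 0, -10, 0.4, 0, 0, 0, -10, 0.4, 0, 0, 0, -10, 0.4, 0, 0, 0, -10, 0.4, 0, 0, 0, -10, 0.4, 0, 0, 0, -10, 0.4, 0, 0, 0, -10, 0.4, 0, 0, 0, -8, 0.4, 0, 0, 0, -3]

```text
time_s: 9.8
tool_pos: [0.6496, -0.0638, 0.4903]
tool_rot: [180.0, -0.0, 164.0]
force: [-0.8, -0.5, -3.7]
grip_width: 0.0518
grasp_force: 35.0
```

```bash
python3 - <<'E'
from h import *
import pickle
c=cam('wrist','w4.png');pickle.dump(c,open('w4.pkl','wb'))
goto(.5222,-.0263,.49,163.9);print(np.round(env.get_obs()['qpos'],1))
for X in ([.5222,-.0263,.008],):print(proj(c,np.array(X)))
E
```

```text
now [ 0.6496 -0.0639  0.4903] [180.   -0.  164.1] -> tool shift mm [132.8   1.2   0.3] roll 0.2
[ 47.5  31.4 -68.2  73.   28.9  93.7  58.8]
[316.98465239  64.86534458]
```

View pics/w4.png

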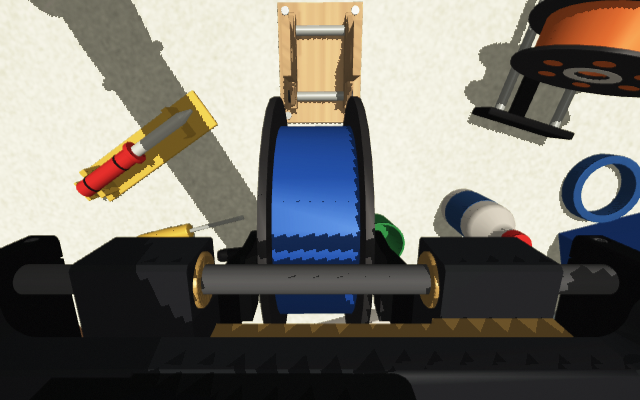

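The wrist view shows the held spool straight between the fingers. The holder lies ahead, with base corners at (278,2), (363,2) and (357,124), seen square on.

```bash
python3 - <<'E'
from h import *
import pickle
c=pickle.load(open('w4.pkl','rb'))
I=c['image'];h=cv2.cvtColor(I,cv2.COLOR_RGB2HSV)
m=cv2.inRange(h,(8,50,40),(22,200,255))
for r in (3,10,20,40,60,80,100,110,118,122): 
    x=np.flatnonzero(m[r,260:380])+260; print(r,x.min() if len(x) else None,x.max() if len(x) else None)
x=np.flatnonzero(m[:130,320]);print('col320',x.min(),x.max())
E1=[onz(c,u,v,.008) for u,v in((278,2),(363,2),(320,124.5))]
print(np.round(E1,4)); f=(E1[0]+E1[1])/2; print('centre',f/2+E1[2]/2,np.linalg.norm(E1[0]-E1[1]),np.linalg.norm(f-E1[2]))
d=E1[2]-f;print(np.degrees(np.arctan2(d[1],d[0])));d=E1[1]-E1[0];print(np.degrees(np.arctan2(d[1],d[0])))
cv2.imwrite('pics/c5.png',cv2.resize(I[0:130,250:390,::-1],None,fx=4,fy=4,interpolation=cv2.INTER_CUBIC))
E
```

```text
3 277 362
10 277 362
20 278 362
40 278 361
60 279 360
80 280 360
100 282 347
110 285 344
118 289 344
122 287 343
col320 2 122
[[ 0.4366 -0.0538  0.008 ]
 [ 0.4665  0.0507  0.008 ]
 [ 0.5983 -0.0435  0.008 ]]
centre [ 0.52493174 -0.02254163  0.008     ] 0.10866189517942132 0.15259040182828337
-15.982619643109725
74.03025342745634
```

View pics/c5.png

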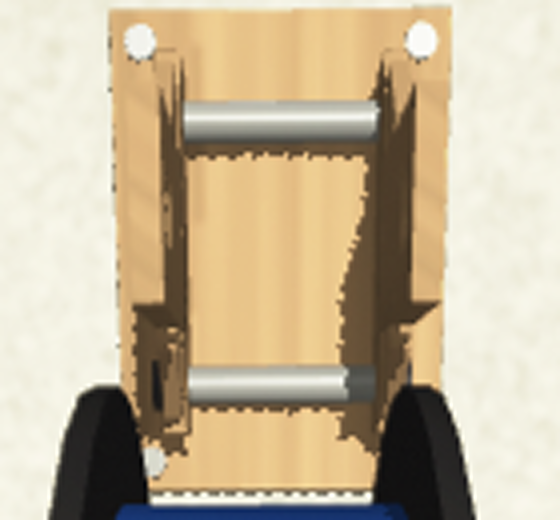

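```bash
python3 - <<'E'
from h import *
import pickle
c=pickle.load(open('w4.pkl','rb'));u=np.array([.2756,.9613,0])
for z in(.1265,):
  for p in ((321.9,45),(290.5,45),(353.2,45)): print(onz(c,*p,z)@u)
# scene: project candidate cheek inner/outer top edges
s=cam('scene')
print('rails',[onz(c,x,30,.03)@u for x in(296.2,344.3)], 'tcp',np.array(env.get_obs()['tool_pos'])@u)
h=cv2.cvtColor(c['image'],cv2.COLOR_RGB2HSV); m=cv2.inRange(h,(105,110,40),(125,255,255))
x=np.flatnonzero(m[170,255:380])+255;print('filament cols',x.min(),x.max()); k=h[170,:,2]<60; print(np.flatnonzero(k[240:400])[[0,-1]]+240)
goto(.5236,-.0243,.49,163.9)
E
```

```text
0.12306055011393308
0.09222489375493234
0.15379317281095364
rails [np.float64(0.09264925724268125), np.float64(0.15244862648002516)] tcp 0.11752019429472331
filament cols 273 357
[260 371]
now [ 0.6496 -0.064   0.4904] [180.   -0.  163.9] -> tool shift mm [132.1   3.1   0.4] roll -0.0
```

step_arm:
  steps: [0.4, 6, 1, 0, 0, 0.4, 15, 1, 0, 0, 0.4, 25, 1, 0, 0, 0.4, 28, 1, 0, 0, 0.4, 25, 1, 0, 0, 0.4, 18, 0, 0, 0, 0.4, 10, 0, 5, 0, 0.4, 5, 0, 10, 0, 0.4, 0, 0, 10, 0, 0.4, 0, 0, 5, 0, 0.4, 0, 0, 0, 0]

```text
time_s: 11.28
tool_pos: [0.5246, -0.0239, 0.4597]
tool_rot: [180.0, -0.1, 163.8]
force: [-0.4, -0.2, -3.9]
grip_width: 0.0517
grasp_force: 35.0
```

```bash
python3 - <<'E'
from h import *
c=cam('wrist');s=cam('scene')
f=lambda a,r,k,h,w,q:cv2.resize(a[r:r+h,k:k+w,::-1],(w*q,h*q),interpolation=cv2.INTER_CUBIC)
A=f(s['image'],140,220,130,100,4);B=c['image'][60:320,150:430,::-1]
B=cv2.copyMakeBorder(B,0,A.shape[0]-B.shape[0],0,0,cv2.BORDER_CONSTANT)
cv2.imwrite('pics/c6.png',np.hstack([A,B]));goto(.5236,-.023,.3235,163.9);print(np.round(env.get_obs()['qpos'],1))
E
```

```text
now [ 0.5247 -0.0237  0.4603] [179.9  -0.  163.8] -> tool shift mm [  1.3   0.4 136.8] roll -0.1
[ 68.4  11.4 -76.2  94.   11.1  83.4  64.9]
```

View pics/c6.png

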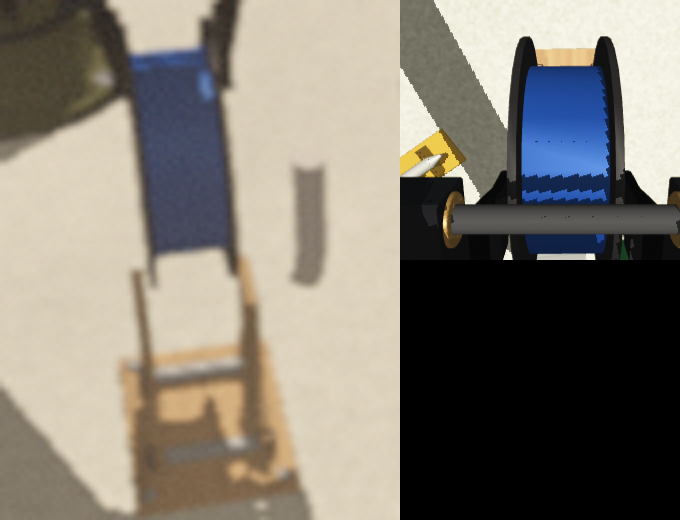

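The scene crop shows the spool above the gap, with flange bottoms at about (258,211) and (280,209) and cheek tops at about (255,209) and (282,206) in scene pixels. I'll check the sideways offset numerically.

```bash
python3 - <<'E'
from h import *
s=cam('scene');u=np.array([.2756,.9613,0]);e=np.array([.9613,-.2756,0])
P=np.array(env.get_obs()['tool_pos']);print('tcp u,e',P@u,P@e)
for n,l,de,z in [('flange',-.026,0,.151),('flange',.026,0,.151)]:
    X=e*(P@e)+u*(P@u+l)+[0,0,z];print(n,proj(s,X).round(1))
for c0 in(.1186,.123):
  for l in(-.039,-.031,.031,.039):
    print(c0,l,[proj(s,e*(.51+d)+u*(c0+l)+[0,0,.1265]).round(1).tolist() for d in(-.025,.025)])
g=cv2.cvtColor(s['image'],cv2.COLOR_RGB2HSV)
for r in(207,210,212,214,216,220): print(r,'S',g[r,250:290,1].tolist());
for r in(207,210,212,214,216,220): print(r,'V',g[r,250:290,2].tolist())
E
```

```text
tcp u,e 0.12184626607801234 0.5109426488730971
flange [256.6 204.8]
flange [277.  202.2]
0.1186 -0.039 [[250.3, 206.9], [251.7, 219.1]]
0.1186 -0.031 [[253.4, 206.5], [254.9, 218.6]]
0.1186 0.031 [[276.9, 203.6], [279.5, 215.4]]
0.1186 0.039 [[279.9, 203.2], [282.6, 215.0]]
0.123 -0.039 [[252.0, 206.7], [253.5, 218.8]]
0.123 -0.031 [[255.0, 206.3], [256.7, 218.4]]
0.123 0.031 [[278.6, 203.4], [281.2, 215.2]]
0.123 0.039 [[281.6, 203.0], [284.3, 214.8]]
207 S [38, 40, 42, 54, 54, 51, 52, 50, 50, 43, 38, 40, 36, 38, 39, 38, 38, 38, 36, 37, 38, 37, 37, 36, 37, 38, 43, 48, 69, 104, 104, 96, 71, 47, 37, 38, 38, 38, 38, 37]
210 S [36, 38, 45, 66, 78, 60, 49, 47, 49, 43, 37, 40, 38, 37, 37, 39, 39, 38, 37, 37, 37, 36, 38, 38, 37, 37, 38, 38, 39, 51, 90, 104, 90, 61, 41, 38, 38, 36, 37, 36]
212 S [37, 39, 43, 58, 86, 67, 47, 39, 40, 38, 38, 37, 38, 39, 37, 39, 39, 37, 38, 37, 37, 40, 39, 38, 40, 37, 35, 37, 38, 49, 80, 108, 99, 75, 50, 38, 37, 38, 36, 37]
214 S [38, 37, 41, 50, 75, 75, 51, 40, 38, 37, 36, 37, 37, 38, 37, 39, 38, 37, 37, 37, 37, 39, 39, 38, 39, 37, 37, 38, 38, 45, 69, 104, 10
[... 908 characters left out ...]
219, 219, 218, 221, 214, 192, 169, 179, 194, 205, 213, 219, 220, 219, 220, 220]
214 V [219, 218, 209, 180, 139, 140, 184, 209, 217, 219, 220, 220, 218, 219, 218, 217, 217, 216, 216, 219, 219, 218, 217, 217, 218, 219, 219, 220, 215, 194, 169, 171, 189, 196, 205, 213, 216, 217, 220, 222]
216 V [217, 218, 213, 187, 144, 130, 169, 203, 217, 221, 221, 218, 219, 219, 219, 219, 218, 219, 217, 217, 218, 219, 217, 217, 219, 220, 221, 221, 217, 199, 161, 135, 137, 150, 178, 205, 219, 220, 221, 223]
220 V [219, 220, 219, 202, 166, 131, 149, 193, 217, 221, 218, 218, 217, 218, 218, 217, 217, 218, 220, 221, 222, 221, 220, 219, 220, 220, 221, 223, 220, 205, 170, 127, 115, 123, 163, 201, 217, 221, 219, 219]
```

All three views agree on the holder centre to within about 1 mm. Lowering the spool.

step_arm:
  steps: [0.4, 1, 1, 5, 0, 0.4, 0, 0, 12, 0, 0.4, 0, 0, 15, 0, 0.4, 0, 0, 15, 0, 0.4, 0, 0, 8, 0, 0.4, 0, 0, 0, 0]

```text
time_s: 12.18
tool_pos: [0.5235, -0.0225, 0.4045]
tool_rot: [180.0, -0.1, 163.8]
force: [-0.1, 0.4, -3.4]
grip_width: 0.0521
grasp_force: 35.0
```

```bash
python3 - <<'E'
from h import *
goto(.5236,-.023,.3235,163.9);o=env.get_obs();print(np.round(o['qpos'],1),o['force'],o['wrist_torque'])
E
```

```text
now [ 0.5235 -0.0225  0.4045] [ 1.800e+02 -1.000e-01  1.638e+02] -> tool shift mm [-0.2 -0.5 81. ] roll -0.1
[ 66.3  13.8 -74.8  99.1  13.6  77.6  62.7] [-0.11832756  0.36834873 -3.41727103] [ 0.058634   -0.21470955  0.02795184]
```

step_arm:
  steps: [0.4, 0, 0, 8, 0, 0.4, 0, 0, 15, 0, 0.4, 0, 0, 15, 0, 0.4, 0, 0, 15, 0, 0.4, 0, 0, 10, 0, 0.4, 0, 0, 6, 0, 0.4, 0, 0, 3, 0, 0.4, 0, 0, 2, 0, 0.4, 0, 0, 1, 0, 0.4, 0, 0, 0, 0]

```text
time_s: 13.42
tool_pos: [0.5238, -0.0225, 0.3304]
tool_rot: [-180.0, 0.0, 163.7]
force: [-0.5, 0.6, -3.1]
grip_width: 0.052
grasp_force: 35.0
```

step_arm:
  steps: [0.4, 0, 0, 2, 0, 0.4, 0, 0, 2, 0, 0.4, 0, 0, 1, 0, 0.4, 0, 0, 1, 0, 0.4, 0, 0, 0, 0]

```text
time_s: 14.05
tool_pos: [0.5237, -0.0225, 0.3241]
tool_rot: [-180.0, -0.0, 163.7]
force: [-0.6, -0.4, -4.9]
grip_width: 0.0519
grasp_force: 35.0
```

step_arm:
  steps: [0.4, 0, 0, 1, 0, 0.4, 0, 0, 1, 0, 0.4, 0, 0, 0, 0]

```text
time_s: 14.42
tool_pos: [0.5242, -0.0225, 0.3227]
tool_rot: [180.0, 0.1, 163.7]
force: [0.2, 0.1, -0.5]
grip_width: 0.0519
grasp_force: 35.0
```

The force has dropped from −4.9 to −0.5 N, so the rails carry the spool. Release and rise.

step_arm:
  steps: [0.4, 0, 0, 0.5, 0, 0.4, 0, 0, 0, 0, 0.6, 0, 0, 0, 0, 0.7, 0, 0, 0, 0, 0.8, 0, 0, 0, 0, 0.8, 0, 0, 0, 0, 1, 0, 0, -10, 0, 1, 0, 0, -30, 0, 1, 0, 0, -40, 0, 1, 0, 0, -40, 0, 1, 0, 0, -10, 0]

```text
time_s: 15.8
tool_pos: [0.5244, -0.0218, 0.4547]
tool_rot: [-180.0, 0.3, 163.8]
force: [-0.2, 0.6, -0.7]
grip_width: 0.087
grasp_force: 0.0
```

```bash
python3 - <<'E'
from h import *
o=env.get_obs();print(o['time_s'],np.round(o['qpos'],1),o['force'])
# spindle: handle middle 51mm behind mid toward -y side (nose yaw ~107)
a=np.radians(107.06);m=np.array([.562,-.2937])-.051*np.array([np.cos(a),np.sin(a)])
print(m);goto(m[0],m[1],.45,107)
c=cam('wrist');h=cv2.cvtColor(c['image'],cv2.COLOR_RGB2HSV)
E
```

```text
15.8 [ 67.4  10.7 -74.8  94.7  10.5  82.4  65.2] [-0.16025974  0.55630026 -0.71783351]
[ 0.57696202 -0.3424559 ]
now [ 0.5244 -0.0218  0.4547] [-180.     0.3  163.8] -> tool shift mm [-140.2 -293.2    4.7] roll 56.8
```

step_arm:
  steps: [1, -15, -31, 0, 0, 1, -18, -38, 0, 0, 1, -18, -38, 0, 0, 1, -18, -38, 0, 0, 1, -18, -38, 0, 0, 1, -18, -38, 0, 0, 1, -18, -38, 0, 9, 1, -18, -32, 0, 10]

```text
time_s: 16.85
tool_pos: [0.5719, -0.3439, 0.4496]
tool_rot: [-180.0, -0.2, 144.4]
force: [1.0, 0.3, -0.9]
grip_width: 0.0873
grasp_force: 0.0
```

step_arm:
  steps: [1, 0, 0, 0, 10, 1, 0, 0, 0, 10, 1, 0, 0, 0, 10, 1, 0, 0, 0, 7.8, 1, 0, 0, 0, 0]

```text
time_s: 17.48
tool_pos: [0.5719, -0.342, 0.4503]
tool_rot: [-179.9, -0.1, 107.0]
force: [-0.5, 0.0, 0.4]
grip_width: 0.0872
grasp_force: 0.0
```

```bash
python3 - <<'E'
from h import *
import pickle
c=cam('wrist','w7.png');pickle.dump(c,open('w7.pkl','wb'));o=env.get_obs();print(o['time_s'],np.round(o['qpos'],1),o['tool_pos'],o['tool_rot'])
h=cv2.cvtColor(c['image'],cv2.COLOR_RGB2HSV)
m=cv2.inRange(h,(0,150,60),(6,255,255))|cv2.inRange(h,(174,150,60),(180,255,255))
k,l,st,ce=cv2.connectedComponentsWithStats(m)
for i in range(1,k):
    if st[i,4]>40: print(st[i],ce[i].round(1))
pts=np.argwhere(m>0)[:,::-1]; print(pts.min(0),pts.max(0))
for r in range(80,240,10):
    x=np.flatnonzero(m[r]); print(r,(x.min(),x.max()) if len(x) else '',end=' ')
y=cv2.inRange(h,(20,110,60),(32,255,255));k,l,st,ce=cv2.connectedComponentsWithStats(y);print([ (st[i].tolist(),ce[i].round(1).tolist()) for i in range(1,k) if st[i,4]>60])
E
```

```text
17.525 [ 63.7  27.1 -50.7  75.   20.7  87.3  32.3] [ 0.57189126 -0.34205219  0.4505306 ] [-1.79915034e+02 -6.69209707e-02  1.07110297e+02]
[310 128  26  24 471] [322.6 139. ]
[313 153  20  42 773] [322.9 172.9]
[314 196  18  12 193] [322.5 201.7]
[310 128] [335 207]
80  90  100  110  120  130 (np.int64(310), np.int64(335)) 140 (np.int64(313), np.int64(332)) 150 (np.int64(314), np.int64(331)) 160 (np.int64(314), np.int64(332)) 170 (np.int64(314), np.int64(332)) 180 (np.int64(314), np.int64(332)) 190 (np.int64(314), np.int64(331)) 200 (np.int64(314), np.int64(331)) 210  220  230  [([299, 40, 46, 171, 4439], [321.3, 113.9]), ([390, 146, 41, 65, 1252], [410.1, 178.0])]
```

```bash
python3 - <<'E'
from h import *
import pickle
c=pickle.load(open('w7.pkl','rb'))
t=cam('top');T=t['image'];h=cv2.cvtColor(T,cv2.COLOR_RGB2HSV)[180:215,440:500]
m=cv2.inRange(h,(0,120,60),(8,255,255))|cv2.inRange(h,(172,120,60),(180,255,255))
p=np.argwhere(m>0)[:,::-1]
print(len(p),p.mean(0)+[440,180] if len(p) else '')
s=cam('scene');h=cv2.cvtColor(s['image'],cv2.COLOR_RGB2HSV)[265:320,120:230]
m=cv2.inRange(h,(0,120,60),(8,255,255))|cv2.inRange(h,(172,120,60),(180,255,255))
ps=np.argwhere(m>0)[:,::-1];q=ps.mean(0)+[120,265];print('scene',len(ps),q)
print('tri',tri(c,(322.8,168),s,q))
a=onz(c,322.8,128,.05);b=onz(c,322.8,207.5,.042);print('collar',a.round(4),'end',b.round(4),np.linalg.norm((a-b)[:2]))
d=a-b;print(np.degrees(np.arctan2(d[1],d[0])))
h=cv2.cvtColor(c['image'],cv2.COLOR_RGB2HSV)
for r in (60,80,100,115): print(r,np.flatnonzero(h[r,300:345,1]<70)+300)
E
```

```text
177 [468.72316384 194.74576271]
scene 397 [151.94710327 293.30730479]
tri (array([ 0.57741898, -0.33592049,  0.03906069]), np.float64(0.00130716269812737))
collar [ 0.5627 -0.2888  0.05  ] end [ 0.5924 -0.383   0.042 ] 0.09872350875743083
107.49836722093613
60 [316 317 318 319 320 321 322 323 324 325 326 327 328]
80 [316 317 318 319 320 321 322 323 324 325 326 327 328]
100 [316 317 318 319 320 321 322 323 324 325 326 327 328 344]
115 [316 317 318 319 320 321 322 323 324 325 326 327 328 344]
```

```bash
python3 - <<'E'
from h import *
goto(.5778,-.3385,.204,107.2)
E
```

```text
now [ 0.5719 -0.3421  0.451 ] [-180.    -0.   107.1] -> tool shift mm [  1.7   6.7 247. ] roll -0.1
```

step_arm:
  steps: [1, 1.5, 7, 0, 0, 1, 0, 0, 50, 0, 1, 0, 0, 55, 0, 1, 0, 0, 55, 0, 1, 0, 0, 40, 0, 1, 0, 0, 25, 0, 1, 0, 0, 15, 0, 1, 0, 0, 7, 0, 0.8, 0, 0, 0, 0, 0.6, 0, 0, 0, 0, 0.5, 0, 0, 0, 0, 0.4, 0, 0, 0, 0]
  grip_force: 20

```text
time_s: 19.12
tool_pos: [0.5784, -0.3389, 0.2053]
tool_rot: [180.0, 0.0, 106.9]
force: [0.0, -0.2, -0.2]
grip_width: 0.0549
grasp_force: 0.0
```

```bash
python3 - <<'E'
from h import *
goto(.5778,-.3385,.204,107.2)
c=cam('wrist');h=cv2.cvtColor(c['image'],cv2.COLOR_RGB2HSV)
m=cv2.inRange(h,(0,150,60),(6,255,255))|cv2.inRange(h,(174,150,60),(180,255,255))
p=np.argwhere(m>0)[:,::-1];print(p.min(0),p.max(0),p.mean(0))
E
```

```text
now [ 0.5784 -0.3389  0.2053] [180.    0.  106.9] -> tool shift mm [ 0.5 -0.4  1.3] roll -0.3
[281 155] [350 323] [316.45487252 225.86172376]
```

step_arm:
  steps: [0.1, 0, 0, 1, 0, 0.1, 0, 0, 0, 0, 0.1, 0, 0, 0, 0, 0.1, 0, 0, 0, 0, 0.1, 0, 0, 0, 0, 0.1, 0, 0, 0, 0]
  grip_force: 50

```text
time_s: 19.92
tool_pos: [0.5782, -0.3387, 0.2037]
tool_rot: [-180.0, 0.0, 106.9]
force: [0.3, -0.2, -0.9]
grip_width: 0.0228
grasp_force: 50.0
```

step_arm:
  steps: [0.1, 0, 0, -5, 0, 0.1, 0, 0, -15, 0, 0.1, 0, 0, -25, 0, 0.1, 0, 0, -15, 0, 0.1, 0, 0, -5, 0, 0.1, 13, -8, 0, 0, 0.1, 26, -16, 0, 0, 0.1, 32, -20, 0, 0, 0.1, 32, -20, 0, 0, 0.1, 20, -12, 0, 0, 0.1, 7, -5, 0, 0, 0.1, 0, 0, 0, 0]

```text
time_s: 21.42
tool_pos: [0.4628, -0.2383, 0.2688]
tool_rot: [-180.0, 0.1, 106.9]
force: [1.1, -0.6, -0.7]
grip_width: 0.0226
grasp_force: 49.9
```

step_arm:
  steps: [0.1, 0, 0, 0, 5, 0.1, 0, 0, 0, 9, 0.1, 0, 0, 0, 9, 0.1, 0, 0, 0, 6, 0.1, 0, 0, 0, 4, 0.1, 0, 0, 0, 0]

```text
time_s: 22.18
tool_pos: [0.4636, -0.2386, 0.2688]
tool_rot: [180.0, -0.0, 74.0]
force: [0.2, -1.3, -2.1]
grip_width: 0.023
grasp_force: 49.9
```

```bash
python3 - <<'E'
from h import *
import pickle
c=cam('wrist');s=cam('scene');t=cam('top');pickle.dump((c,s,t),open('w8.pkl','wb'))
u=np.array([.2756,.9613,0]);e=np.array([.9613,-.2756,0]);o=env.get_obs();P=np.array(o['tool_pos'])
print(np.round(o['qpos'],1),P,o['tool_rot'],'u,e',P@u,P@e,o['force'],o['grip_width'])
f=lambda a,r,k,h,w,q:cv2.resize(a[r:r+h,k:k+w,::-1],(w*q,h*q),interpolation=cv2.INTER_CUBIC)
A=f(s['image'],165,150,130,150,3);B=f(c['image'],0,160,300,320,1)
B=cv2.copyMakeBorder(B,0,A.shape[0]-B.shape[0],0,0,cv2.BORDER_CONSTANT)
cv2.imwrite('pics/c8.png',np.hstack([A,B]))
E
```

```text
[ 68.9  15.  -49.6 109.2  12.9  61.6  -1.9] [ 0.4632081  -0.23823995  0.26869696] [ 1.79984195e+02 -2.33273082e-02  7.39989691e+01] u,e -0.10135991224395777 0.5109408799529288 [ 0.23188322  0.7062249  -0.49736791] 0.022910320132395436
```

View pics/c8.png

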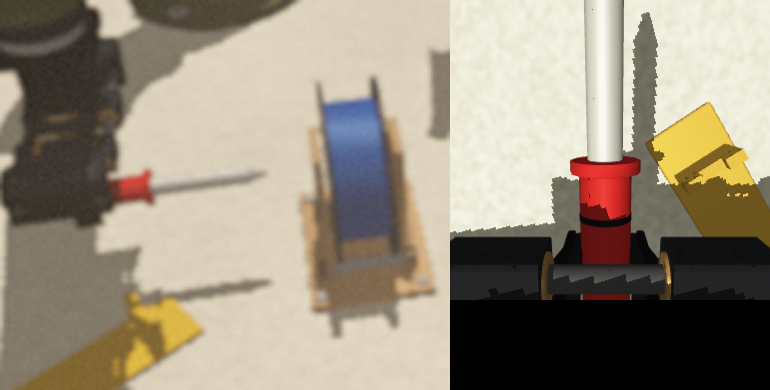

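The crop shows the spool standing between the cheeks. The spindle is held level with its tip at scene (238,223). In the wrist view the shaft is near column 314 at the top edge.

```bash
python3 - <<'E'
from h import *
import pickle
c,s,t=pickle.load(open('w8.pkl','rb'))
u=np.array([.2756,.9613,0]);e=np.array([.9613,-.2756,0]);P=np.array([.4632,-.2382,.2687])
h=cv2.cvtColor(c['image'],cv2.COLOR_RGB2HSV)
q=[]
for r in (3,40,80,120,150):
    x=np.flatnonzero((h[r,270:350,1]<40)&(c['image'][r,270:350].mean(1)<250)); 
    g=c['image'][r,280:345].astype(int).sum(1); d=np.abs(np.diff(g)); 
    i=np.argsort(d)[-2:]+280.5; q.append(i.mean()); X=onz(c,i.mean()+.5-.5,r,.105); print(r,sorted(i),'u,e',(X@u).round(4),(X@e).round(4))
red=cv2.inRange(h,(0,150,60),(6,255,255)); 
for r in(165,185,205): x=np.flatnonzero(red[r]); X=onz(c,(x.min()+x.max())/2,r,.105);print('red',r,X@u,X@e)
for de in(0,-.002): print('exp tip scene',proj(s,e*(.511+de)+u*.0456+[0,0,.105]),proj(s,e*(.511+de)+u*.0456+[0,0,.100]))
print('collar exp',proj(s,e*.511+u*(-.0504)+[0,0,.105]))
print('obs cam',ray(c,0,0)[0]@u,ray(c,0,0)[0]@e)
g=cv2.cvtColor(s['image'],cv2.COLOR_RGB2HSV)
for x in(205,215,225,232,236,238): 
    v=s['image'][212:236,x].mean(1).round().astype(int); print(x,v.tolist())
m=cv2.inRange(g,(0,120,60),(8,255,255))|cv2.inRange(g,(172,120,60),(180,255,255)); m[:,:180]=0;m[250:]=0;m[:,210:]=0;p=np.argwhere(m>0)[:,::-1];print('red scene',p.min(0),p.max(0))
E
```

```text
3 [np.float64(293.5), np.float64(333.5)] u,e 0.0122 0.5106
40 [np.float64(333.5), np.float64(342.5)] u,e -0.0012 0.5206
80 [np.float64(332.5), np.float64(342.5)] u,e -0.0166 0.5207
120 [np.float64(332.5), np.float64(342.5)] u,e -0.033 0.5209
150 [np.float64(334.5), np.float64(340.5)] u,e -0.046 0.5212
red 165 -0.05277059853398833 0.5111290579277645
red 185 -0.06204384186056053 0.5108922129902198
red 205 -0.07164128589521632 0.5111152098343934
exp tip scene [238.5323757  221.21607395] [238.75928222 222.68165623]
exp tip scene [238.49491165 220.71977375] [238.72156599 222.18452725]
collar exp [200.06944868 226.24419242]
obs cam -0.02889575398714228 0.5114202923797913
205 [206, 205, 205, 205, 204, 205, 206, 207, 207, 207, 206, 204, 202, 193, 171, 144, 131, 156, 192, 207, 207, 206, 206, 204]
215 [205, 206, 204, 205, 205, 205, 205, 205, 205, 205, 206, 205, 189, 165, 137, 136, 168, 196, 204, 205, 206, 207, 205, 205]
225 [204, 204, 206, 203, 202, 203, 205, 204, 203, 205, 204, 186, 153, 132, 147, 179, 202, 208, 204, 202, 202, 204, 208, 206]
232 [206, 204, 203, 200, 200, 202, 205, 202, 199, 193, 175, 153, 133, 145, 177, 200, 206, 206, 207, 206, 208, 206, 206, 205]
236 [205, 204, 204, 202, 201, 202, 202, 202, 204, 191, 165, 151, 172, 197, 204, 204, 203, 205, 205, 208, 208, 207, 207, 207]
238 [204, 203, 202, 202, 202, 203, 203, 204, 205, 196, 178, 179, 195, 204, 205, 205, 206, 205, 205, 203, 205, 206, 208, 208]
red scene [186 222] [200 231]
```

step_arm:
  steps: [0.1, 5, -0.5, 0, 0, 0.1, 10, 0, 0, 0, 0.1, 12, 0, 0, 0, 0.1, 10, 0, 0, 0, 0.1, 5, 0, 0, 0, 0.1, 3, 0, 0, 0, 0.1, 0, 0, 0, 0]

```text
time_s: 23.2
tool_pos: [0.4748, -0.1946, 0.2687]
tool_rot: [-180.0, 0.0, 73.9]
force: [0.2, -0.1, -1.5]
grip_width: 0.0228
grasp_force: 49.9
```

step_arm:
  steps: [0.1, 2, 0, 0, 0, 0.1, 2, 0, 0, 0, 0.1, 2, 0, 0, 0, 0.1, 2, 0, 0, 0, 0.1, 0, 0, 0, 0]

```text
time_s: 23.82
tool_pos: [0.4771, -0.1867, 0.2688]
tool_rot: [180.0, 0.0, 74.0]
force: [0.3, 0.1, -1.2]
grip_width: 0.0228
grasp_force: 49.9
```

step_arm:
  steps: [0.1, 2, 0, 0, 0, 0.1, 2, 0, 0, 0, 0.1, 2, 0, 0, 0, 0.1, 0, 0, 0, 0]

```text
time_s: 24.32
tool_pos: [0.4788, -0.1809, 0.2688]
tool_rot: [180.0, 0.0, 74.0]
force: [0.4, -0.1, -1.6]
grip_width: 0.0228
grasp_force: 49.9
```

```bash
python3 - <<'E'
from h import *
o=env.get_obs();u=np.array([.2756,.9613,0]);e=np.array([.9613,-.2756,0]);F=np.array(o['force']);P=np.array(o['tool_pos']);print('u,e,z F',F@u,F@e,F[2],o['wrist_torque'],P@u,P@e,P[2],np.round(o['qpos'],1))
E
```

```text
u,e,z F 0.00706412130286764 0.4142681258674651 -1.5989782156703587 [-0.09548794 -0.10194345 -0.00168498] -0.041942461062457026 0.5100881992233639 0.2687758480757436 [ 64.6  14.1 -51.6 110.3  12.6  61.4  -8.3]
```

step_arm:
  steps: [0.1, 2, 0, 0, 0, 0.1, 2, 0, 0, 0, 0.1, 2, 0, 0, 0, 0.1, 2, 0, 0, 0, 0.1, 2, 0, 0, 0, 0.1, 2, 0, 0, 0, 0.1, 2, 0, 0, 0, 0.1, 0, 0, 0, 0]

```text
time_s: 25.32
tool_pos: [0.4826, -0.1673, 0.2687]
tool_rot: [180.0, -0.0, 74.0]
force: [-0.3, 0.4, -2.0]
grip_width: 0.0225
grasp_force: 49.9
```

step_arm:
  steps: [0.1, 3, 0, 0, 0, 0.1, 4, 0, 0, 0, 0.1, 4, 0, 0, 0, 0.1, 4, 0, 0, 0, 0.1, 4, 0, 0, 0, 0.1, 4, 0, 0, 0, 0.1, 3, 0, 0, 0, 0.1, 2, 0, 0, 0, 0.1, 0, 0, 0, 0]

```text
time_s: 26.45
tool_pos: [0.4904, -0.1405, 0.2687]
tool_rot: [180.0, -0.0, 74.0]
force: [-0.9, 0.0, -2.0]
grip_width: 0.0225
grasp_force: 49.9
```

```bash
python3 - <<'E'
from h import *
o=env.get_obs();u=np.array([.2756,.9613,0]);e=np.array([.9613,-.2756,0]);F=np.array(o['force']);P=np.array(o['tool_pos']);print('u,e,z F',F@u,F@e,F[2],o['wrist_torque'],P@u,P@e,P[2],np.round(o['qpos'],1))
E
```

```text
u,e,z F -0.2161289829821244 -0.9006842254892291 -1.9551161436463227 [-0.23863175  0.01620077  0.01402552] 4.318098999150921e-05 0.5101211882973887 0.2687439991941558 [ 61.   14.2 -52.9 110.5  12.9  61.4 -13.3]
```

step_arm:
  steps: [0.1, 3, 0, 0, 0, 0.1, 3, 0, 0, 0, 0.1, 3, 0, 0, 0, 0.1, 2, 0, 0, 0, 0.1, 2, 0, 0, 0, 0.1, 2, 0, 0, 0, 0.1, 2, 0, 0, 0, 0.1, 0, 0, 0, 0]

```text
time_s: 27.45
tool_pos: [0.4951, -0.1242, 0.2687]
tool_rot: [180.0, -0.0, 74.0]
force: [0.1, -0.4, -1.9]
grip_width: 0.0228
grasp_force: 50.0
```

step_arm:
  steps: [0.1, 2, 0, 0, 0, 0.1, 2, 0, 0, 0, 0.1, 2, 0, 0, 0, 0.1, 2, 0, 0, 0, 0.1, 2, 0, 0, 0, 0.1, 1, 0, 0, 0, 0.1, 1, 0, 0, 0, 0.1, 0, 0, 0, 0]

```text
time_s: 28.45
tool_pos: [0.4982, -0.1133, 0.2686]
tool_rot: [-180.0, 0.0, 73.9]
force: [-2.2, -4.0, -3.4]
grip_width: 0.0226
grasp_force: 50.0
```

step_arm:
  steps: [0.1, 1, 0, 0, 0, 0.1, 1, 0, 0, 0, 0.1, 0, 0, 0, 0]

```text
time_s: 28.82
tool_pos: [0.4989, -0.1108, 0.2687]
tool_rot: [180.0, -0.0, 74.0]
force: [-1.7, -3.7, -2.4]
grip_width: 0.0226
grasp_force: 50.0
```

```bash
cat > chk.py <<'E'
from h import *
o=env.get_obs();u=np.array([.2756,.9613,0]);e=np.array([.9613,-.2756,0]);F=np.array(o['force']);P=np.array(o['tool_pos']);print('u,e,z F',F@u,F@e,F[2],np.round(o['wrist_torque'],2),P@u,P@e,P[2])
c=cam('wrist');h=cv2.cvtColor(c['image'],cv2.COLOR_RGB2HSV)
m=cv2.inRange(h,(0,150,60),(6,255,255))|cv2.inRange(h,(174,150,60),(180,255,255))
n=np.array([int((m[r,250:400]>0).sum()) for r in range(120,215)]);print('red width per row',n.tolist())
print('V up col314',h[120:180,314,2].tolist())
print('sat row',[ (r,h[r,314].tolist()) for r in range(135,165,2)])
print('expect collar front rows',proj(c,e*.51+u*(P@u+.051)+[0,0,.105]), proj(c,e*.51+u*(P@u+.051)+[0,0,.121]),'cheek top outer',proj(c,e*.51+u*.0838+[0,0,.1265]))
E
python3 chk.py
```

```text
u,e,z F -4.0491996119879445 -0.6032116748284189 -2.3693548205698023 [-0.95  0.21 -0.03] 0.031030575121923518 0.5101293050249236 0.2687280239311386
red width per row [0, 0, 0, 0, 0, 0, 0, 0, 0, 0, 0, 0, 0, 0, 0, 0, 0, 0, 0, 0, 0, 0, 0, 0, 0, 0, 0, 0, 0, 0, 0, 0, 0, 0, 0, 0, 0, 0, 0, 0, 0, 0, 0, 0, 65, 69, 70, 70, 69, 69, 69, 69, 68, 66, 64, 58, 52, 51, 51, 51, 51, 52, 52, 52, 52, 52, 52, 51, 51, 51, 51, 51, 51, 51, 51, 51, 51, 51, 51, 51, 51, 51, 51, 51, 51, 51, 51, 51, 51, 51, 51, 51, 50, 49, 47]
V up col314 [114, 112, 112, 112, 112, 112, 111, 113, 243, 250, 250, 250, 250, 250, 250, 250, 250, 250, 178, 117, 95, 92, 114, 209, 219, 220, 218, 217, 216, 216, 216, 214, 213, 212, 213, 214, 215, 217, 217, 218, 219, 220, 221, 221, 171, 229, 234, 234, 234, 234, 234, 233, 233, 232, 231, 231, 230, 225, 209, 237]
sat row [(135, [26, 7, 250]), (137, [26, 7, 250]), (139, [27, 24, 117]), (141, [16, 116, 92]), (143, [17, 112, 209]), (145, [17, 110, 220]), (147, [18, 110, 217]), (149, [17, 110, 216]), (151, [17, 111, 214]), (153, [17, 111, 212]), (155, [17, 111, 214]), (157, [17, 110, 217]), (159, [18, 110, 218]), (161, [17, 110, 220]), (163, [18, 108, 221])]
expect collar front rows [315.53028921 160.154255  ] [315.49004819 166.13744535] cheek top outer [315.47169179 163.98216195]
```

The collar has almost reached the cheek, and the 4 N of resistance stays constant over 2 mm, so it is friction. Keep pushing until there is a firm stop.

step_arm:
  steps: [0.1, 1, 0, 0, 0, 0.1, 1, 0, 0, 0, 0.1, 0, 0, 0, 0]

```text
time_s: 29.25
tool_pos: [0.4993, -0.1093, 0.2687]
tool_rot: [-180.0, 0.0, 73.9]
force: [-1.2, -4.2, -2.4]
grip_width: 0.0228
grasp_force: 50.0
```

step_arm:
  steps: [0.1, 0.7, 0, 0, 0, 0.1, 0, 0, 0, 0]

```text
time_s: 29.5
tool_pos: [0.4994, -0.1092, 0.2687]
tool_rot: [-180.0, 0.1, 73.9]
force: [-2.1, -5.1, -3.2]
grip_width: 0.0228
grasp_force: 50.0
```

step_arm:
  steps: [0.1, 1, 0, 0, 0, 0.1, 0, 0, 0, 0, 0.1, 0, 0, 0, 0]

```text
time_s: 29.88
tool_pos: [0.4995, -0.109, 0.2686]
tool_rot: [-180.0, 0.2, 73.9]
force: [-2.9, -7.4, -3.3]
grip_width: 0.0225
grasp_force: 50.0
```

step_arm:
  steps: [0.1, 1, 0, 0, 0, 0.1, 0, 0, 0, 0, 0.1, 0, 0, 0, 0]

```text
time_s: 30.25
tool_pos: [0.4996, -0.1087, 0.2686]
tool_rot: [-180.0, 0.2, 73.9]
force: [-4.2, -9.8, -1.9]
grip_width: 0.0227
grasp_force: 50.0
```

```bash
python3 chk.py
```

```text
u,e,z F -10.5684650619548 -1.379261398592583 -1.9033233620752055 [-2.19  0.63  0.11] 0.033152193312294076 0.5102019654466646 0.26861709314060167
red width per row [0, 0, 0, 0, 0, 0, 0, 0, 0, 0, 0, 0, 0, 0, 0, 0, 0, 0, 0, 0, 0, 0, 0, 0, 0, 0, 0, 0, 0, 0, 0, 0, 0, 0, 0, 0, 0, 0, 0, 0, 0, 0, 0, 0, 0, 0, 0, 0, 65, 70, 70, 69, 68, 67, 65, 61, 55, 52, 51, 52, 52, 52, 52, 52, 52, 52, 52, 52, 52, 52, 52, 52, 51, 51, 51, 51, 51, 51, 51, 51, 51, 51, 51, 51, 51, 51, 51, 51, 51, 51, 51, 51, 51, 49, 48]
V up col314 [80, 78, 91, 109, 112, 112, 112, 112, 112, 113, 112, 112, 245, 249, 249, 249, 249, 249, 249, 249, 249, 249, 160, 104, 93, 84, 82, 206, 220, 218, 217, 218, 216, 215, 215, 214, 212, 213, 213, 215, 215, 216, 217, 218, 219, 219, 220, 221, 232, 233, 234, 234, 233, 232, 231, 231, 230, 227, 227, 238]
sat row [(135, [30, 7, 249]), (137, [30, 7, 249]), (139, [30, 7, 249]), (141, [30, 7, 249]), (143, [19, 59, 104]), (145, [16, 118, 84]), (147, [17, 113, 206]), (149, [18, 110, 218]), (151, [17, 111, 218]), (153, [18, 111, 215]), (155, [17, 112, 214]), (157, [17, 111, 213]), (159, [17, 111, 215]), (161, [17, 110, 216]), (163, [17, 110, 218])]
expect collar front rows [315.3954704  158.64941959] [315.31044922 164.64501698] cheek top outer [315.27871389 167.95861092]
```

step_arm:
  steps: [0.1, 1, 0, 0, 0, 0.1, 1, 0, 0, 0, 0.1, 0, 0, 0, 0, 0.1, 0, 0, 0, 0]

```text
time_s: 30.8
tool_pos: [0.4998, -0.1083, 0.2686]
tool_rot: [-179.9, 0.4, 73.8]
force: [-4.6, -13.6, -2.1]
grip_width: 0.0228
grasp_force: 50.0
```

Firm stop: 14 N with almost no motion, at the predicted depth. Release and rise.

step_arm:
  steps: [0.1, -0.5, 0, 0, 0, 0.35, 0, 0, 0, 0, 0.5, 0, 0, 0, 0, 0.8, 0, 0, 0, 0, 1, 0, 0, 0, 0, 1, 0, 0, 0, 0, 1, 0, 0, 0, 0]
  grip_force: 10

```text
time_s: 31.68
tool_pos: [0.5006, -0.1049, 0.2687]
tool_rot: [-180.0, -0.0, 73.9]
force: [-0.4, 0.5, 0.3]
grip_width: 0.0726
grasp_force: 0.0
```

```bash
python3 chk.py; python3 -c "
from h import *
o=env.get_obs();print(o['grip_width'],o['force'],o['time_s'])"
```

```text
u,e,z F 0.4031093901335008 -0.5584667374787645 0.2636282371511566 [-0.05 -0.08  0.02] 0.03710627332553347 0.5101525088524355 0.2687170618750938
red width per row [0, 0, 0, 0, 0, 0, 0, 0, 0, 0, 0, 0, 0, 0, 0, 0, 0, 0, 0, 0, 0, 0, 0, 0, 0, 0, 0, 0, 0, 0, 0, 0, 0, 0, 0, 0, 0, 0, 0, 0, 0, 0, 0, 0, 0, 0, 0, 0, 0, 0, 0, 0, 0, 0, 0, 0, 0, 0, 0, 27, 69, 67, 67, 66, 65, 61, 56, 52, 51, 51, 51, 51, 51, 51, 51, 51, 51, 51, 51, 51, 51, 51, 51, 51, 51, 51, 51, 51, 51, 51, 50, 50, 50, 50, 50]
V up col314 [201, 201, 201, 201, 201, 201, 98, 28, 20, 19, 86, 93, 92, 91, 89, 88, 86, 85, 84, 82, 80, 79, 77, 76, 74, 72, 71, 118, 244, 249, 249, 248, 248, 158, 102, 94, 92, 83, 113, 209, 220, 218, 218, 217, 216, 215, 215, 214, 213, 214, 214, 214, 216, 217, 218, 218, 219, 220, 220, 227]
sat row [(135, [17, 26, 88]), (137, [15, 24, 85]), (139, [15, 25, 82]), (141, [13, 23, 79]), (143, [15, 20, 76]), (145, [12, 18, 72]), (147, [21, 22, 118]), (149, [26, 8, 249]), (151, [30, 7, 248]), (153, [26, 24, 158]), (155, [17, 106, 94]), (157, [16, 114, 83]), (159, [17, 111, 209]), (161, [18, 110, 218]), (163, [18, 109, 217])]
expect collar front rows [315.43018682 160.10033863] [315.37842055 166.07853684] cheek top outer [315.36668306 179.42215722]
0.07681252920401918 [-0.54287232  0.66999632 -0.5310034 ] 31.725
```

step_arm:
  steps: [1, 0, 0, -5, 0, 1, 0, 0, -20, 0, 1, 0, 0, -40, 0, 1, -10, 0, -40, 0, 1, -30, 0, -20, 0, 1, -40, 0, 0, 0, 1, -25, 0, 0, 0, 1, -5, 0, 0, 0, 1, 0, 0, 0, 0]

```text
time_s: 32.85
tool_pos: [0.4705, -0.2099, 0.3944]
tool_rot: [180.0, -0.0, 74.0]
force: [0.4, 0.3, 0.4]
grip_width: 0.0869
grasp_force: 0.0
```

```bash
python3 - <<'E'
from h import *
u=np.array([.2756,.9613,0]);e=np.array([.9613,-.2756,0])
c=cam('wrist');print('cam u,e',ray(c,0,0)[0]@u,ray(c,0,0)[0])
h=cv2.cvtColor(c['image'],cv2.COLOR_RGB2HSV);m=cv2.inRange(h,(0,150,60),(6,255,255))|cv2.inRange(h,(174,150,60),(180,255,255))
r=np.flatnonzero((m[:,290:345]>0).sum(1)>5);print('red rows',r.min(),r.max());x=np.flatnonzero(m[r.min()+3]);cx=int(x.mean());print('cols',x.min(),x.max())
for k in range(r.min()-14,r.min()+18): print(k,(m[k,270:370]>0).sum(),h[k,cx].tolist(),h[k,cx+7].tolist())
for a in(.0838,.0778,-.0122):print(a,proj(c,e*.51+u*a+[0,0,.1045+(.012 if a<0 else .016)]).round(1))
print('cheek top outer edge',proj(c,e*.51+u*.0838+[0,0,.1265]).round(1))
E
```

```text
cam u,e 0.0006412335097048805 [ 0.49058855 -0.13998229  0.37458488]
red rows 0 127
cols 294 335
-14 0 [0, 0, 4] [30, 73, 7]
-13 0 [60, 43, 6] [60, 43, 6]
-12 0 [0, 0, 4] [120, 51, 5]
-11 0 [60, 36, 7] [30, 51, 5]
-10 0 [0, 0, 5] [0, 0, 7]
-9 0 [60, 43, 6] [0, 0, 5]
-8 0 [105, 85, 6] [90, 51, 5]
-7 0 [75, 85, 6] [30, 51, 5]
-6 0 [120, 51, 5] [0, 43, 6]
-5 0 [0, 0, 4] [60, 43, 6]
-4 0 [30, 51, 5] [75, 73, 7]
-3 0 [150, 51, 5] [30, 51, 5]
-2 0 [120, 43, 6] [120, 43, 6]
-1 0 [0, 0, 6] [60, 43, 6]
0 43 [1, 208, 196] [0, 213, 120]
1 43 [1, 201, 220] [1, 211, 180]
2 43 [1, 192, 228] [1, 209, 189]
3 42 [1, 193, 229] [1, 208, 190]
4 42 [1, 194, 229] [1, 209, 190]
5 40 [1, 192, 228] [1, 209, 189]
6 39 [1, 193, 229] [1, 209, 189]
7 34 [1, 193, 228] [1, 209, 189]
8 32 [1, 193, 229] [1, 209, 189]
9 32 [1, 193, 228] [1, 208, 190]
10 32 [1, 193, 229] [0, 208, 189]
11 32 [1, 193, 229] [1, 209, 189]
12 32 [1, 193, 229] [1, 210, 188]
13 32 [1, 193, 228] [1, 209, 189]
14 32 [1, 192, 228] [0, 209, 189]
15 32 [1, 193, 228] [1, 209, 189]
16 32 [1, 193, 229] [1, 210, 189]
17 32 [1, 193, 228] [1, 209, 189]
0.0838 [315.4 -14.4]
0.0778 [315.4  -4.6]
-0.0122 [315.4 127.1]
cheek top outer edge [315.4 -17.7]
```

step_arm:
  steps: [1, 15, 0, 0, 0, 1, 20, 0, 0, 0, 1, 10, 0, 0, 0, 1, 0, 0, 0, 0]

```text
time_s: 33.4
tool_pos: [0.4831, -0.1657, 0.3938]
tool_rot: [180.0, 0.0, 74.1]
force: [-0.6, -0.3, -0.4]
grip_width: 0.0872
grasp_force: 0.0
```

```bash
python3 - <<'E'
from h import *
u=np.array([.2756,.9613,0]);e=np.array([.9613,-.2756,0])
c=cam('wrist');print('cam u,e',ray(c,0,0)[0]@u,ray(c,0,0)[0])
h=cv2.cvtColor(c['image'],cv2.COLOR_RGB2HSV);m=cv2.inRange(h,(0,150,60),(6,255,255))|cv2.inRange(h,(174,150,60),(180,255,255))
r=np.flatnonzero((m[:,290:345]>0).sum(1)>5);print('red rows',r.min(),r.max())
for k in range(r.min()-14,r.min()+24): x=np.flatnonzero(m[k,270:370])+270;print(k,(x.min(),x.max()) if len(x) else '',h[k,[302,315,328]].tolist())
for a in(.0838,.0778,-.0122):print(a,[proj(c,e*.51+u*a+[0,0,z]).round(1)[1] for z in(.103,.1165,.119)])
print('cheek top outer/inner edge',[proj(c,e*.51+u*a+[0,0,.1265]).round(1) for a in(.0838,.0918)])
E
```

```text
cam u,e 0.046532685967304976 [ 0.50296918 -0.0957928   0.37395222]
red rows 58 183
44  [[16, 114, 186], [18, 91, 204], [17, 112, 194]]
45  [[16, 116, 198], [17, 116, 194], [17, 114, 202]]
46  [[17, 116, 196], [17, 116, 192], [17, 112, 200]]
47  [[17, 116, 196], [17, 115, 191], [17, 114, 199]]
48  [[17, 116, 196], [17, 114, 190], [17, 115, 197]]
49  [[17, 116, 196], [17, 116, 187], [17, 116, 196]]
50  [[17, 116, 196], [17, 115, 189], [17, 114, 196]]
51  [[17, 115, 197], [17, 115, 189], [17, 115, 193]]
52  [[17, 115, 198], [17, 116, 191], [17, 116, 192]]
53  [[17, 116, 198], [17, 115, 193], [17, 116, 191]]
54  [[16, 116, 198], [17, 115, 195], [17, 116, 192]]
55  [[17, 116, 198], [17, 114, 196], [17, 115, 191]]
56  [[16, 121, 101], [16, 118, 99], [16, 122, 96]]
57  [[16, 118, 65], [16, 120, 64], [17, 117, 63]]
58 (np.int64(308), np.int64(322)) [[16, 116, 66], [6, 165, 74], [16, 119, 62]]
59 (np.int64(301), np.int64(331)) [[4, 187, 79], [1, 205, 200], [1, 206, 157]]
60 (np.int64(298), np.int64(334)) [[1, 210, 137], [1, 204, 215], [1, 213, 169]]
61 (np.int64(296), np.int64(335)) [[1, 210,
[... 1195 characters left out ...]
 158], [1, 188, 235], [1, 213, 133]]
77 (np.int64(301), np.int64(330)) [[1, 213, 158], [1, 187, 234], [1, 211, 134]]
78 (np.int64(301), np.int64(330)) [[1, 213, 157], [1, 187, 234], [1, 211, 134]]
79 (np.int64(301), np.int64(330)) [[1, 213, 157], [1, 187, 234], [1, 213, 133]]
80 (np.int64(301), np.int64(330)) [[0, 211, 158], [1, 189, 234], [1, 213, 134]]
81 (np.int64(301), np.int64(330)) [[0, 211, 158], [1, 189, 234], [1, 211, 134]]
0.0838 [np.float64(60.5), np.float64(57.8), np.float64(57.3)]
0.0778 [np.float64(68.7), np.float64(66.5), np.float64(66.0)]
-0.0122 [np.float64(180.6), np.float64(184.1), np.float64(184.8)]
cheek top outer/inner edge [array([316.1,  55.6]), array([316.2,  43.3])]
```

The collar's front rim (rows 58–61) sits directly against the cheek's outer face, as predicted for home, with no bare shaft visible. The arm is clear of everything, so I hand in.

```bash
python3 -c "
from cell import env
print(env.sign_off())"
```

```text
the job is handed in; nothing more can be done
None
```

The blue spool is between the cheeks of the holder, the spindle is through both cheeks and the spool with its red collar home against the cheek, and the job was handed in at about 33 s with the gripper released and clear.

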